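# Try a taper-shank tool holder in its sleeve and drift it out again

### The job

Check that the tool holder grips and lets go: set its taper shank in the bench sleeve with the flat tang lined up with the slot, and push it fully home (a small twist to and fro as you push lets it in) until its collar sits on the sleeve's face, then let go of it. Then pass the steel drift, straight edge down and thin end first, through the slot under the tang and drive it in until it has wedged the holder clear of the taper. Leave the drift in the slot with the loosened holder standing on it.

Things in the scene. Friction and masses are not known exactly. Their poses are not given: they have to be found in the camera images.
- sleeve_block: Bench sleeve, fixed: dark steel base plate 22 mm thick, on it two bright steel cheeks and over them an upright round sleeve, 46 mm diameter, open face 93 mm above the worktop. Origin on the worktop (z = 0) under the bore's axis; z up; x = the way the drift is driven. Base plate: x = -85 to +42, y = +-31 mm, with cap screw heads 4 mm high at x = -73 and +32, y = +-20.
- sleeve_face (a point): Centre of the sleeve's upper face (z = 93 mm), mouth of the tapered bore: 24 mm diameter here, 18.4 mm at 45 mm depth, where it opens into the slot. Set in lightly, the holder stops 3 to 5 mm short of home; about 12 to 15 N down with a few twists of 10 to 15 degrees to and fro brings it home (pushed straight it takes over 30 N), and there it sticks by itself.
- slot_mouth (a point): Middle of the slot's floor where the drift enters: sleeve block x = -23, z = 22 mm. The slot runs along x right through to x = +23, is 13 mm wide and goes from z = 22 (base plate's top, on which the drift slides) to z = 48. With the holder home its tang hangs 11 mm above the slot's floor.
- holder: Bright steel tool holder, 0.3 kg, 116 mm tall, upright in the tool stand's pocket, origin (bottom of its tang) 8 mm above the worktop; 33 mm when home in the sleeve. z up; x along the tang's width. Tang 15 (x) by 8 (y) mm, z = 0 to 14; taper shank to z = 60; collar 34 mm diameter to z = 65; body with two flats to z = 104; dark 26 mm hexagonal nut to z = 116.
- holder_collar (a point): Centre of the collar's underside (holder z = 60 mm); home when it meets sleeve_face. The tang enters the slot only with the holder's x axis within about 20 degrees of the sleeve block's x axis, either way round; crosswise it stops 15 mm too high.
- holder_flats (a point): The place to grip the holder: between its two flats, 24 mm apart across its y axis, z = 65 to 104 mm (this point z = 88). Twisting it home takes up to 0.3 N m.
- drift: Dark flat steel wedge, 180 x 8 x 24 mm, 0.16 kg, on its straight edge in the drift rest's groove, 18 mm above the worktop. Origin under its middle; x points to the thin nose, z up. The upper edge rises 1 in 5 from 8 mm height at the nose (x = +90) to 24 mm at x = +10, then is level to the tail (x = -90).
- drift_nose (a point): Lower edge of the drift's thin end (drift x = +90, z = 0). It begins to lift the holder when about 15 mm past the sleeve's axis, against 10 to 20 N; the taper lets go when the holder has risen 6 mm, at about 45 mm; 55 to 60 mm is well clear.
- drift_tail (a point): The place to grip the drift, on its free tail: drift x = -70, z = 12 mm, 8 mm thick across y.
- tool_stand: Grey plastic block 56 x 56 x 68 mm, fixed, with the pocket (29 mm diameter) that the holder starts in, its collar resting on top. Origin under its centre.
- drift_rest: Wooden block 90 x 40 x 28 mm, fixed, with a groove 11 mm wide and 10 mm deep along its x that holds the middle of the drift. Origin under its centre.

How it is judged:
On the way, in this order (a step that is already met when the one before it is completed fails the run):
1. the holder is home in the sleeve, collar on the face, let go of, the drift not yet touching it (z of holder_collar in the frame of sleeve_face below 0.0015 m and horizontal distance between holder_collar and sleeve_face below 0.003 m and contact force between each of the fingers, drift and holder below 0.1 N), for 0.3 s.
2. the drift bears on the seated holder, which the gripper does not touch (z of holder_collar in the frame of sleeve_face below 0.003 m and contact force between drift and holder above 4 N and contact force between the fingers and holder below 0.1 N).
3. the drift has wedged the holder clear of the taper, the gripper not touching the holder (z of holder_collar in the frame of sleeve_face above 0.006 m and contact force between drift and holder above 0.5 N and contact force between the fingers and holder below 0.1 N), for 0.1 s.
At the end, for the whole second after the job is handed in: The holder stands loose and upright (within 7 degrees) in the sleeve with its collar 6 to 18 mm above the face, resting on the drift, whose nose is at least 20 mm past the sleeve's axis; both at rest and let go of (z of holder_collar in the frame of sleeve_face between 0.006 and 0.018 m and horizontal distance between holder_collar and sleeve_face below 0.005 m and angle between holder's own z axis and vertical below 0.12 rad and x of drift_nose in the frame of sleeve_block above 0.02 m and contact force between drift and holder above 0.5 N and linear speed of each of holder, drift below 0.02 m/s); the robot touches nothing.
It also fails if it takes over 67 s, if anything falls off the work surface, if the arm or the gripper's body presses on something with over 40 N, if the wrist force passes 120 N, or if a joint passes its speed limit or range.

### The arm

A 7-joint arm with a two-finger parallel gripper is mounted at the origin on a cart in front of the work surface, level with it; the furniture and walls round the work are solid. World frame = base frame: x ahead of the robot, y to its left, z up, the work surface at z = 0. Lengths are in m, angles in rad, forces in N, time in s.
With the tool pointing down it reaches from about 0.4 to 0.875 m from the base axis. Payload 6.5 kg.
Tool frame: the origin (TCP) lies midway between the tips of the shut fingers; the grasp point (between the pads) lies ctrl.grasp_offset behind it (ctrl.grasp_offset is the distance from the TCP to the grasp point, in m); z points along the fingers, y is the line along which they close (so a half turn about z gives the same grasp; the last joint's range is limited). The gripper opens to 85 mm and grips with 20 to 120 N. Pads are 22 mm wide; open, the fingers measure 114 mm over their backs; the gripper's body (76 mm by 85 mm) begins 54 mm behind the grasp point. The pads swing forward as they close: fully open they stand 13 mm farther back than shut.
Start: joints at [1.087, 0.536, -0.004, 1.538, 0.003, 1.067, -0.071], TCP at [0.264, -0.594, 0.231] pointing down, gripper open.
Joint ranges: [-2.7, 2.7], [-0.37, 2.16], [-1.27, 1.26], [0.24, 2.4], [-1.31, 4.45], [0.19, 1.91], [-2.76, 2.76]. Speed limits (rad/s): [2.39, 2.39, 3.14, 3.14, 3.14, 3.14, 3.14].

### API

Orientations are given as [roll, pitch, yaw] about the fixed x, y, z axes, in that order (R = Rz(yaw) Ry(pitch) Rx(roll)).
In Python, from station import ctrl gives the robot as it stands. The module is installed in compiled form; this text tells all that it offers.
- The arm moves only by the tool move_arm, never from a script. Its argument "deltas" is a list that holds one entry, the list of rows, each a list of 7 numbers: the shift along the world's x, y, z in mm, then the turn, a rotation vector about the world's x, y, z in rad, then the finger opening in mm, from 0 to 85.4. A call has 1 to 12 rows; each row is the pose to reach, as a shift and turn from the pose commanded when the call began; what a row does not reach only later rows make up. A row lasts 1/8 s, in which the tool goes at most 62.5 mm and 10.7 degrees, less where a joint would pass 70% of its speed; a pose out of reach is approached as far as the arm can. A call with a gripper value outside its range is refused whole. The fingers move at their own pace and stop on an object; "force" is the grip in N (left out, the last holds). Time passes only in rows, so rows that repeat a pose let the fingers close. It gives the time, the measured TCP pose, the force, the opening and the grip force at its end, in the units of the state.
- ctrl.state(): the state, without advancing time (a new reading comes with each control period).
- ctrl.camera(name): name is "side" or "top" or "wrist"; returns a dict with "pixels" (384x512x3 uint8, blue, green, red), "z_map" (384x512 float32, m along the optical axis (not along the pixel's ray), 0 where there is no reading), "fx", "fy", "cx", "cy" (pixels), "position" and "attitude" of the camera in the world. Camera axes: x right, y up, looking along -z (the intrinsics and any distortion apply to the point x, -y, -z); pixel columns grow to the right and rows downward; lengths in m; the calibration is good to about 2 mm. A picture is of the moment at which its call begins.
- ctrl.finish_job(): hands the job in; it is judged then, once.
The state is a dict: "time": time; "joint_pos": joint angles; "joint_vel": joint speeds; "effort": joint torques, N m; "ee_pos": TCP position; "ee_rot": TCP orientation; "contact_force": force on the tool from outside, world axes, zero at the start; "ft_torque": the same for the moment, N m; "gripper_width": opening from 0.0 (shut) to 1.0 (fully open); "grip_force": force on a finger pad.
Only numpy, scipy, OpenCV 4.12 (cv2) and the standard library are available. Lean on these libraries where they do the work, as an engineer would, in place of code of your own. Each camera call takes 0.05 s, during which the arm holds its last target. There are 200 camera calls.

## Working session

There is one attempt and no reset: what is moved stays moved. The work goes in short steps, Python scripts to look and compute and a tool call to move; the robot and the scene stay as the last step left them, time stands still between calls to the robot, and variables do not carry over. Pictures are saved under pics/ and viewed, at most 10 in all, crops included, and the job is handed in when it is done.

Besides the shell and the picture viewer there is one more tool, called after ">>>" in YAML: its name, and indented under it one key for each argument. move_arm: Moves the arm, as the interface text tells. Its arguments: {"type":"object","properties":{"deltas":{"type":"array","items":{"type":"array","items":{"type":"array","items":{"type":"number"}}}},"force":{"type":"number"}},"required":["deltas"]}

```bash
mkdir -p pics; ls; cat > h.py <<'E'
import numpy as np, cv2
from scipy.spatial.transform import Rotation as R
from station import ctrl
def cam(n):
    c=ctrl.camera(n); a=np.array(c["attitude"]); 
    M=R.from_euler('xyz',a).as_matrix() if a.shape==(3,) else (a if a.shape==(3,3) else R.from_quat(a).as_matrix())
    z=c["z_map"]; v,u=np.mgrid[:z.shape[0],:z.shape[1]]
    P=np.stack([(u-c["cx"])/c["fx"]*z,-(v-c["cy"])/c["fy"]*z,-z],-1)@M.T+np.array(c["position"])
    P[z==0]=np.nan
    return c,P
def save(c,n): cv2.imwrite(f"pics/{n}.png",c["pixels"])
E
python3 - <<'E'
from h import *
print(ctrl.state(),ctrl.grasp_offset)
a=[]
for n in("top","side"):
    c,P=cam(n); np.save(n,P); print(n,{k:v for k,v in c.items() if k not in("pixels","z_map")}); a.append(c["pixels"])
    save(c,n+"0")
    print(np.round(np.nanpercentile(P.reshape(-1,3),[1,50,99],axis=0),3))
E
```

```text
pics
{'time': 0.0, 'joint_pos': array([ 1.08680368,  0.53714765, -0.00443186,  1.53886789,  0.00260907,
        1.06727219, -0.0712148 ]), 'joint_vel': array([-4.27723156e-04,  7.48147966e-05, -1.34379221e-04, -1.99677310e-04,
       -9.26235191e-04,  1.90261687e-03,  1.48867795e-03]), 'effort': array([-4.51296128e-04, -5.83399522e+01,  1.04880385e+00, -2.59103805e+01,
        1.23688654e-02,  9.40273254e-03, -1.15608451e-06]), 'ee_pos': array([ 0.26346024, -0.59353578,  0.23042718]), 'ee_rot': array([-3.13990870e+00,  1.35568393e-04,  4.17848458e-01]), 'contact_force': array([-0.33927545, -0.57711158, -0.01095164]), 'ft_torque': array([-0.03346028, -0.0181756 , -0.02827326]), 'grip_force': 0.0, 'gripper_width': 1.0005276636368081} 0.0187
top {'fx': 357.21154216960014, 'fy': 357.21154216960014, 'cx': 251.19320630970972, 'cy': 186.2937684965449, 'position': array([ 0.29583706, -0.04389776,  0.92113502]), 'attitude': array([ 0.19451373,  0.00514595, -1.56477143])}
[[-2.460e-01 -1.191e+00 -8.470e-01]
 [ 4.500e-01 -5.000e-02  1.000e-03]
 [ 9.750e-01  1.068e+00  3.040e-01]]
side {'fx': 474.66979217846193, 'fy': 474.66979217846193, 'cx': 255.73495449188994, 'cy': 184.67594675146606, 'position': array([ 0.84785596, -0.30818208,  1.04986253]), 'attitude': array([ 0.47123212, -0.00196019,  0.9954149 ])}
[[-1.412 -0.863 -0.85 ]
 [ 0.461 -0.163  0.012]
 [ 0.876  1.093  0.865]]
```

View pics/top0.png

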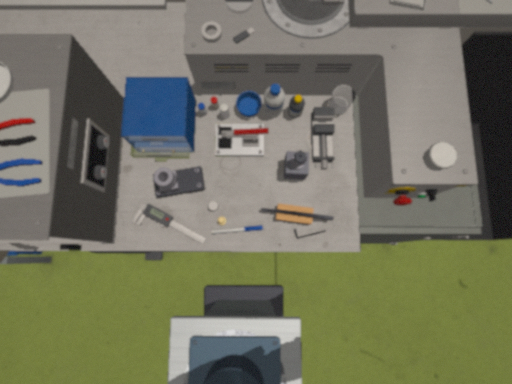

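View pics/side0.png

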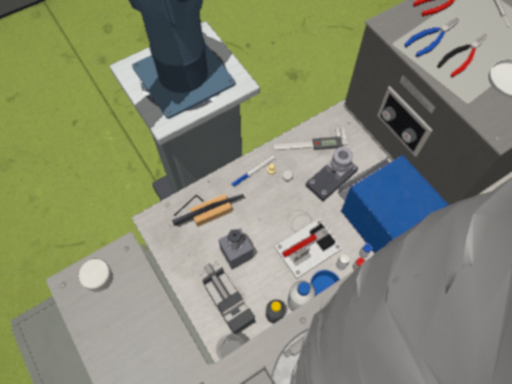

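The top picture shows the sleeve at pixel (165,180) with its base plate running right to (203,180). The holder and stand are at (296,165), and the drift in its wooden rest is at (297,215) with the nose to the left, about (262,210). The side picture agrees.

```bash
python3 - <<'E'
from h import *
def rect(Q):
    (c,s,a)=cv2.minAreaRect((Q[:,:2]*1000).astype(np.float32)); return np.round(c,1),np.round(s,1),round(a,2)
for n,boxes in {"top":dict(sl=(140,150,215,210),st=(275,140,320,190),dr=(250,195,345,232)),"side":dict(sl=(300,140,365,205),st=(212,220,262,275),dr=(165,185,250,232))}.items():
    P=np.load(n+".npy")
    for k,(u0,v0,u1,v1) in boxes.items():
        Q=P[v0:v1,u0:u1].reshape(-1,3); Q=Q[~np.isnan(Q[:,0])]
        zs=dict(sl=[(.015,.025),(.088,.098)],st=[(.064,.071),(.115,.130)],dr=[(.024,.031),(.036,.046)])[k]
        h=np.histogram(Q[:,2],bins=np.arange(-.005,.15,.005))[0]; print(n,k,h)
        for a,b in zs:
            S=Q[(Q[:,2]>a)&(Q[:,2]<b)]
            if len(S)>5: print("  ",a,b,len(S),rect(S),np.round(np.median(S,0)*1000,1),np.round(S.mean(0)*1000,1))
E
for n in top side; do :; done
python3 - <<'E'
import cv2,numpy as np
t=cv2.imread('pics/top0.png');
a=cv2.resize(t[135:235,120:220],(400,400),interpolation=cv2.INTER_CUBIC);b=cv2.resize(t[135:235,250:350],(400,400),interpolation=cv2.INTER_CUBIC)
cv2.imwrite('pics/crop.png',np.hstack([a,b]))
E
```

```text
top sl [1163 1420   65   59  155  618   59   15   15   18  191   68  101   39
   48   41   57   87   50  188   19    0    0    0    0    0    0    0
    0    0]
   0.015 0.025 773 (array([491.6, 144.7]), array([155.7, 176.8]), 0.15) [480.8 125.9  21.8] [479.3 130.6  21.5]
   0.088 0.098 219 (array([481.9, 171.2]), array([45.2, 44.9]), 50.67) [482.2 170.3  92.9] [481.6 170.6  92.8]
top st [551 825  28  41  67  69  27  36  12  18  15   9  15  16 251  67   5  10
   7   9   7   9   7  25   8  82  24   0   0   0]
   0.064 0.071 291 (array([ 524.7, -152. ]), array([56. , 56.7]), 86.38) [ 514.6 -143.5   68.2] [ 519.4 -149.4   68.2]
   0.115 0.13 114 (array([ 523.7, -151.4]), array([27.5, 23.8]), 1.37) [ 523.2 -151.2  123.9] [ 523.3 -151.3  123.4]
top dr [1054 1621   42   35   33   37  393   89   49  134   10    0    0    0
    0    0    0    0    0    0    0    0    0    0    0    0    0    0
    0    0]
   0.024 0.031 446 (array([ 403.1, -151.5]), array([177.7,  40.6]), 82.44) [ 401.6 -146.    28.1] [ 403.1 -144.9   28.1]
   0.036 0.046 183 (array([ 400.4, -170.8]), array([141.5,   8.8]), 
[... 481 characters left out ...]
0  12  16
  13  11  13  11   8  32  11 103  30   0   0   0]
   0.064 0.071 362 (array([ 525.9, -151.1]), array([56.4, 56.4]), 86.32) [ 537.2 -160.7   67.9] [ 531.8 -154.3   67.9]
   0.115 0.13 144 (array([ 526.1, -151.2]), array([25.7, 28.9]), 27.74) [ 526.9 -151.8  123.5] [ 526.9 -151.7  123.2]
side dr [1320 1426   72   39   44   98  385  127  100  138    6    0    0    1
   10    1    0    0    0    0    0    0    0    1    1   17    7    0
    0    0]
   0.024 0.031 476 (array([ 403.4, -151.8]), array([177. ,  43.3]), 81.74) [ 410.5 -145.2   27.8] [ 406.9 -145.7   27.8]
   0.036 0.046 228 (array([ 401.2, -168.4]), array([144.3,  10.8]), 82.69) [ 400.7 -178.3   40.8] [ 400.8 -177.3   40.7]
```

View pics/crop.png

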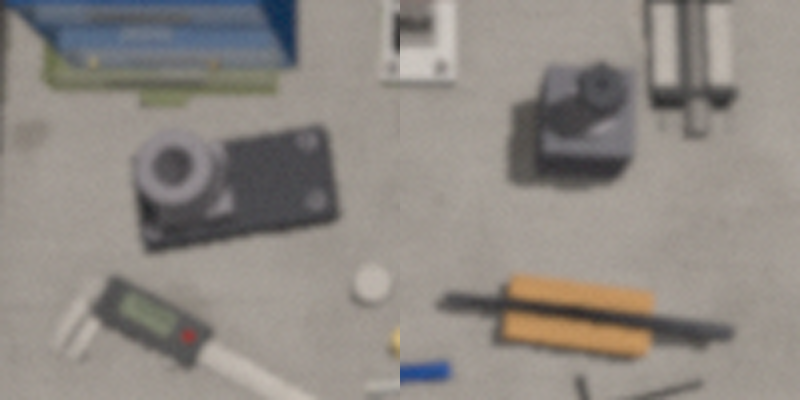

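The left crop shows the sleeve ring at about (175,170), with the plate running right and slightly up. The right crop shows the holder on its stand and the drift with its nose at left (440,300) and tail at (730,332). Next I refine the sleeve yaw and look at the holder's flats.

```bash
python3 - <<'E'
from h import *
for n,(u0,v0,u1,v1),(a0,b0,a1,b1) in (("top",(140,150,215,210),(275,140,320,190)),("side",(300,140,365,205),(212,220,262,275))):
    P=np.load(n+".npy"); p=P[v0:v1,u0:u1]
    m=((p[...,2]>.017)&(p[...,2]<.026)).astype(np.uint8)
    k,l,s,c=cv2.connectedComponentsWithStats(m); i=1+s[1:,4].argmax(); S=p[l==i]
    # long straight edges: project
    r=cv2.minAreaRect((S[:,:2]*1000).astype(np.float32)); print(n,"plate",s[i,4],r)
    q=P[b0:b1,a0:a1].reshape(-1,3)
    for z0,z1 in ((.0725,.0735),(.076,.111),(.114,.121),(.121,.128)):
        S=q[(q[:,2]>z0)&(q[:,2]<z1)]
        print(z0,len(S)); 
        if z0==.076: print(np.round(S*1000).astype(int).tolist())
E
```

```text
top plate 714 ((486.1469421386719, 149.7284393310547), (62.601829528808594, 127.01416778564453), 9.685629844665527)
0.0725 6
0.076 55
[[529, -137, 110], [529, -139, 111], [528, -136, 95], [524, -135, 99], [523, -136, 94], [519, -137, 110], [519, -167, 109], [521, -136, 94], [519, -137, 102], [519, -166, 103], [520, -136, 89], [517, -138, 99], [514, -139, 110], [516, -161, 103], [518, -164, 97], [520, -168, 87], [519, -137, 83], [516, -138, 93], [514, -140, 101], [512, -141, 110], [512, -148, 110], [513, -156, 106], [515, -159, 98], [517, -163, 90], [519, -166, 84], [517, -137, 81], [515, -139, 88], [513, -140, 95], [511, -142, 103], [511, -144, 104], [510, -146, 106], [510, -151, 108], [512, -154, 101], [513, -157, 95], [516, -161, 85], [517, -164, 80], [518, -167, 76], [515, -140, 80], [513, -141, 87], [511, -143, 94], [510, -145, 98], [509, -147, 101], [509, -149, 102], [511, -152, 96], [513, -156, 86], [515, -159, 81], [512, -142, 82], [510, -143, 89], [509, -146, 91], [508, -148, 95], [510, -151, 89], [511, -154, 84], [510, -145, 79], [510, -147, 79], [509, -149, 82]]
0.114 14
0.
[... 1038 characters left out ...]
539, -160, 103], [540, -158, 104], [541, -157, 104], [541, -154, 98], [538, -150, 88], [538, -148, 81], [528, -167, 83], [533, -167, 93], [534, -165, 93], [536, -164, 96], [537, -162, 94], [539, -160, 97], [539, -158, 94], [541, -157, 97], [541, -154, 94], [540, -151, 86], [538, -148, 78], [528, -167, 77], [531, -166, 80], [535, -166, 90], [535, -163, 86], [536, -162, 87], [539, -161, 93], [539, -158, 89], [540, -156, 89], [542, -155, 90], [540, -151, 80], [531, -167, 77], [534, -165, 81], [536, -164, 84], [537, -162, 83], [539, -161, 85], [540, -159, 86], [541, -157, 85], [542, -155, 84], [541, -152, 77], [538, -161, 78], [540, -159, 81], [541, -158, 80], [541, -155, 77]]
0.114 18
0.121 127
```

>>> move_arm:
  deltas:
    - [[40,60,25,0,0,0,85],[80,120,50,0,0,0,85],[120,180,50,0,0,0,85],[140,240,50,0,0,0,85],[160,300,50,0,0,0,85],[180,360,50,0,0,0,85],[190,420,50,0,0,0,85],[190,440,50,0,0,0,85],[190,440,50,0,0,0,85]]

```text
time: 1.23
ee_pos: [0.4544, -0.1493, 0.2813]
ee_rot: [-3.14, -0.001, 0.426]
contact_force: [0.0, -0.3, -0.4]
gripper_width: 0.997
grip_force: 0.0
```

```bash
python3 - <<'E'
from h import *
from scipy.optimize import least_squares
c,P=cam("wrist"); save(c,"wrist1"); np.save("wrist",P)
print(c["position"],c["attitude"])
# holder flats fit from top+side clouds
def model(p,Q):
    cx,cy,t=p; d=Q-[cx,cy]; n=d@[np.cos(t),np.sin(t)]; r=np.hypot(*d.T)
    return np.minimum(abs(r-15.5) if 0 else abs(r-15.5),abs(abs(n)-12))
for n,b in (("top",(275,140,320,190)),("side",(212,220,262,275))):
    P=np.load(n+".npy")[b[1]:b[3],b[0]:b[2]].reshape(-1,3)*1000
    Q=P[(P[:,2]>78)&(P[:,2]<106)][:,:2]
    best=min((least_squares(lambda p:model(p,Q),[525,-151.5,np.radians(t)],loss='soft_l1') for t in range(-80,90,20)),key=lambda s:s.cost)
    print(n,len(Q),best.x[:2],np.degrees(best.x[2]),best.cost)
W=np.load("wrist.npy").reshape(-1,3)*1000
for nm,cc,z in (("nut",(525,-151.5),(118,130)),("sleeve",(482,171),(88,98))):
    S=W[(abs(W[:,0]-cc[0])<35)&(abs(W[:,1]-cc[1])<35)&(W[:,2]>z[0])&(W[:,2]<z[1])]
    print(nm,len(S), cv2.minAreaRect(S[:,:2].astype(np.float32)) if len(S)>5 else '')
S=W[(abs(W[:,0]-401)<60)&(abs(W[:,1]+160)<110)&(W[:,2]>36)&(W[:,2]<46)]
print("drift",len(S),cv2.minAreaRect(S[:,:2].astype(np.float32)) if len(S)>5 else '')
E
```

```text
[ 0.5251809  -0.11705181  0.42259097] [-0.30601372  0.00229434 -1.14459194]
top 44 [ 524.22229209 -151.31235545] 30.27504673982576 1.6973283867461422
side 71 [ 525.67592868 -151.76496092] 30.64887700878673 8.201095440099921
nut 676 ((526.3568725585938, -151.0260009765625), (25.904560089111328, 28.56927490234375), 29.977184295654297)
sleeve 0 
drift 597 ((401.309326171875, -176.950439453125), (127.13286590576172, 8.749561309814453), 82.49845886230469)
```

View pics/wrist1.png

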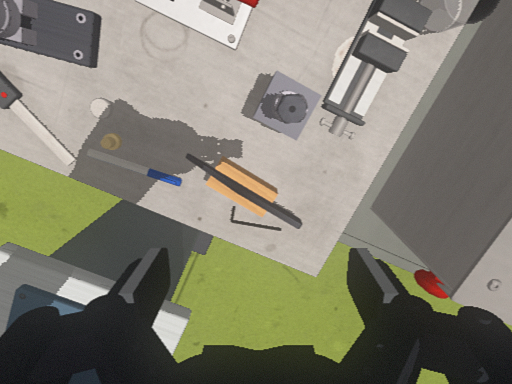

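The wrist picture shows the holder on its stand at (290,108), and the drift from nose (188,155) to tail (300,225). The stand is clear for an approach from above, with the clamp 40 px to its right at (340,120).

>>> move_arm:
  deltas:
    - [[8,0,0,0,0,0.18,85],[16,0,0,0,0,0.36,85],[24,-1,0,0,0,0.54,85],[32,-1,0,0,0,0.72,85],[40,-1,0,0,0,0.9,85],[48,-2,-20,0,0,1.08,85],[56,-2,-40,0,0,1.26,85],[64,-2,-60,0,0,1.44,85],[71,-2,-80,0,0,1.62,85],[71,-2,-80,0,0,1.674,85],[71,-2,-80,0,0,1.674,85]]

```text
time: 2.65
ee_pos: [0.5241, -0.158, 0.2007]
ee_rot: [-3.14, -0.0, 2.089]
contact_force: [-0.1, 0.1, 0.5]
gripper_width: 0.994
grip_force: 0.0
```

>>> move_arm:
  deltas:
    - [[1,6,-10,0,0,0.01,60],[1,6,-40,0,0,0.01,60],[1,6,-40,0,0,0.01,60]]

```text
time: 3.02
ee_pos: [0.5239, -0.1496, 0.1593]
ee_rot: [-3.138, -0.003, 2.102]
contact_force: [-1.8, 0.3, 0.2]
gripper_width: 0.698
grip_force: 0.0
```

```bash
python3 - <<'E'
from h import *
s=ctrl.state(); print(s["ee_pos"],s["ee_rot"],s["joint_pos"])
c,P=cam("wrist"); W=P.reshape(-1,3)*1000
S=W[(abs(W[:,0]-525)<25)&(abs(W[:,1]+151.5)<25)&(W[:,2]>119)&(W[:,2]<128)]
print(len(S),cv2.minAreaRect(S[:,:2].astype(np.float32)))
print(ctrl.state()["ee_pos"])
E
```

```text
[ 0.52389647 -0.14964537  0.1593272 ] [-3.13834904e+00 -3.05369676e-03  2.10174608e+00] [ 0.5473824   0.49583104 -0.45510148  1.85536815  0.27953253  0.85813954
  0.48540032]
1373 ((526.3663330078125, -150.18116760253906), (25.615280151367188, 29.12615203857422), 29.738422393798828)
[ 0.52500131 -0.14986719  0.16068258]
```

>>> move_arm:
  deltas:
    - [[0,-1,-30,0,0,0,50],[0,-1,-60,0,0,0,50],[0,-1,-81,0,0,0,50],[0,-1,-81,0,0,0,50],[0,-1,-81,0,0,0,10],[0,-1,-81,0,0,0,10],[0,-1,-81,0,0,0,10],[0,-1,-81,0,0,0,10],[0,-1,-81,0,0,0,10]]
  force: 70

```text
time: 4.2
ee_pos: [0.5269, -0.1514, 0.0817]
ee_rot: [3.14, 0.002, 2.102]
contact_force: [-1.1, 0.5, 7.5]
gripper_width: 0.276
grip_force: 68.6
```

>>> move_arm:
  deltas:
    - [[0,0,15,0,0,0,10],[0,0,40,0,0,0,10],[0,0,70,0,0,0,10],[0,0,95,0,0,0,10],[0,0,110,0,0,0,10],[0,0,110,0,0,0,10]]

```text
time: 4.95
ee_pos: [0.5261, -0.1512, 0.1912]
ee_rot: [3.141, 0.001, 2.102]
contact_force: [0.1, 0.7, -4.2]
gripper_width: 0.274
grip_force: 68.8
```

>>> move_arm:
  deltas:
    - [[-3,20,0,0,0,0,10],[-8,60,0,0,0,-0.05,10],[-14,100,0,0,0,-0.1,10],[-20,145,0,0,0,-0.15,10],[-26,190,0,0,0,-0.2,10],[-32,235,0,0,0,-0.25,10],[-37,275,0,0,0,-0.3,10],[-41,305,0,0,0,-0.34,10],[-43,322,0,0,0,-0.364,10],[-43,322,0,0,0,-0.364,10],[-43,322,0,0,0,-0.364,10]]

```text
time: 6.32
ee_pos: [0.4821, 0.1701, 0.1896]
ee_rot: [-3.14, 0.001, 1.738]
contact_force: [0.7, -0.2, -3.0]
gripper_width: 0.272
grip_force: 68.8
```

```bash
python3 - <<'E'
from h import *
s=ctrl.state(); print(s["ee_pos"],s["ee_rot"],s["contact_force"])
a=[]
for n,b in(("side",(280,90,400,210)),("top",(120,120,240,240))):
    c,P=cam(n); np.save(n+"2",P); a.append(cv2.resize(c["pixels"][b[1]:b[3],b[0]:b[2]],(400,400),interpolation=3))
    Q=P.reshape(-1,3)*1000; Q=Q[(abs(Q[:,0]-482)<40)&(abs(Q[:,1]-171)<40)]
    for z0,z1 in ((88,97),(103,116),(118,125),(130,150),(150,163),(164,172)):
        S=Q[(Q[:,2]>z0)&(Q[:,2]<z1)]; print(n,z0,len(S),cv2.minAreaRect(S[:,:2].astype(np.float32)) if len(S)>5 else'')
cv2.imwrite("pics/c2.png",np.hstack(a))
c,P=cam("wrist"); W=P.reshape(-1,3)*1000
for z0,z1 in((18,26),(88,97)):
    S=W[(abs(W[:,0]-482)<90)&(abs(W[:,1]-150)<90)&(W[:,2]>z0)&(W[:,2]<z1)]; print(len(S),cv2.minAreaRect(S[:,:2].astype(np.float32)) if len(S)>5 else'')
E
```

```text
[0.48210392 0.17010036 0.18961078] [-3.14005089e+00  8.49072429e-04  1.73808306e+00] [ 0.69193503 -0.1995302  -3.02916061]
side 88 192 ((484.94219970703125, 170.87277221679688), (45.3297233581543, 43.79428482055664), 44.66135025024414)
side 103 1 
side 118 4 
side 130 37 ((483.9936218261719, 164.77391052246094), (18.949983596801758, 7.904233932495117), 24.397937774658203)
side 150 27 ((485.42181396484375, 163.74649047851562), (21.106014251708984, 7.540503025054932), 28.970117568969727)
side 164 9 ((487.76971435546875, 162.91082763671875), (17.89377212524414, 4.979277610778809), 40.25424575805664)
top 88 90 ((488.0992126464844, 158.28704833984375), (41.66792297363281, 17.697296142578125), 24.325904846191406)
top 103 0 
top 118 2 
top 130 3 
top 150 3 
top 164 0 
2103 ((487.2858581542969, 157.86923217773438), (61.79822540283203, 114.13215637207031), 9.734274864196777)
1911 ((516.4933471679688, 177.4730987548828), (109.59341430664062, 123.85074615478516), 0.6322635412216187)
```

View pics/c2.png

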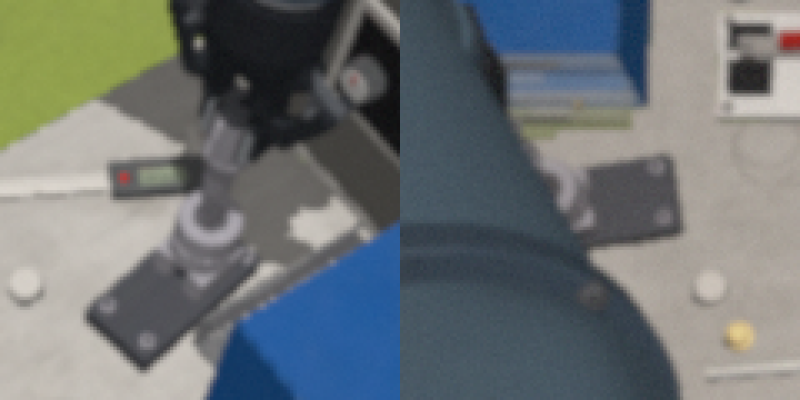

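The left crop shows the holder hanging upright just above the sleeve mouth, at about (210,205). In the right crop the arm hides the sleeve. I fit the shank axis against the sleeve face in the same side camera.

```bash
python3 - <<'E'
from h import *
from scipy.optimize import least_squares
P=np.load("side2.npy").reshape(-1,3)*1000
Q=P[(abs(P[:,0]-484)<20)&(abs(P[:,1]-170)<20)&(P[:,2]>131)&(P[:,2]<174)]
r=9.2+(Q[:,2]-131)*2.8/45
f=lambda p:np.hypot(Q[:,0]-p[0]-p[2]*(Q[:,2]-150),Q[:,1]-p[1]-p[3]*(Q[:,2]-150))-r
s=least_squares(f,[484,171,0,0],loss='soft_l1'); print(len(Q),s.x,np.median(abs(s.fun)))
s=least_squares(lambda p:f([p[0],p[1],0,0]),[484,171],loss='soft_l1'); print(s.x)
F=P[(abs(P[:,0]-484)<30)&(abs(P[:,1]-170)<30)&(P[:,2]>89)&(P[:,2]<96)]
print(cv2.minEnclosingCircle(F[:,:2].astype(np.float32)), F[:,2].mean())
E
```

```text
72 [ 4.81446859e+02  1.70568124e+02  2.00453137e-02 -1.13486939e-02] 0.42332481360728735
[481.44196646 170.55022706]
((483.7962951660156, 172.3613739013672), 23.87244415283203) 92.84902055180619
```

>>> move_arm:
  deltas:
    - [[2,1,-5,0,0,0,10],[3,1,-20,0,0,0,10],[3,1,-35,0,0,0,10],[3,1,-45,0,0,0,10],[3,1,-52,0,0,0,10],[3,1,-52,0,0,0,10]]

```text
time: 7.22
ee_pos: [0.4854, 0.1719, 0.1377]
ee_rot: [-3.141, 0.0, 1.738]
contact_force: [-0.4, -0.0, -1.1]
gripper_width: 0.274
grip_force: 68.8
```

>>> move_arm:
  deltas:
    - [[0,0,-6,0,0,0,10],[0,0,-12,0,0,0,10],[0,0,-16,0,0,0,10],[0,0,-16,0,0,0,10]]

```text
time: 7.72
ee_pos: [0.4854, 0.1718, 0.1219]
ee_rot: [-3.141, 0.0, 1.738]
contact_force: [-1.8, -0.1, -3.2]
gripper_width: 0.269
grip_force: 69.0
```

>>> move_arm:
  deltas:
    - [[-0.7,0,-3,0,0,0,10],[-0.7,0,-6,0,0,0,10],[-0.7,0,-9,0,0,0,10],[-0.7,0,-9,0,0,0,10]]

```text
time: 8.22
ee_pos: [0.4846, 0.1718, 0.1128]
ee_rot: [-3.141, 0.0, 1.738]
contact_force: [-2.9, -0.8, -3.8]
gripper_width: 0.27
grip_force: 69.0
```

>>> move_arm:
  deltas:
    - [[-0.5,-0.3,-1,0,0,0,10],[-0.7,-0.3,-2,0,0,0,10],[-0.7,-0.3,-3,0,0,0,10],[-0.7,-0.3,-3,0,0,0,10]]

```text
time: 8.72
ee_pos: [0.4845, 0.1717, 0.1105]
ee_rot: [3.141, -0.0, 1.738]
contact_force: [-3.5, 0.0, 3.4]
gripper_width: 0.272
grip_force: 69.7
```

>>> move_arm:
  deltas:
    - [[-0.7,0,-1.5,0,0,0.12,10],[-0.7,0,-2,0,0,0.22,10],[-0.7,0,-2.5,0,0,0.06,10],[-0.7,0,-3,0,0,-0.1,10],[-0.7,0,-3,0,0,-0.22,10],[-0.7,0,-3.5,0,0,-0.06,10],[-0.7,0,-3.5,0,0,0.1,10]]

```text
time: 9.6
ee_pos: [0.4844, 0.1718, 0.1076]
ee_rot: [3.14, 0.0, 1.842]
contact_force: [-5.2, -1.4, 5.4]
gripper_width: 0.274
grip_force: 70.2
```

>>> move_arm:
  deltas:
    - [[-0.7,-0.3,-1,0,0,0.1,10],[-1,-0.3,-1.5,0,0,-0.05,10],[-1,-0.3,-2,0,0,-0.2,10],[-1,-0.3,-2.5,0,0,-0.32,10],[-1,-0.3,-2.5,0,0,-0.16,10],[-1,-0.3,-2.5,0,0,0,10],[-1,-0.3,-2.5,0,0,0.1,10],[-1,-0.3,-2.5,0,0,-0.1,10]]

```text
time: 10.6
ee_pos: [0.4843, 0.1718, 0.1065]
ee_rot: [3.138, 0.0, 1.749]
contact_force: [-5.6, -3.0, 19.9]
gripper_width: 0.273
grip_force: 72.0
```

>>> move_arm:
  deltas:
    - [[0,0,0,0,0,0.14,10],[0,0,-0.5,0,0,0.2,10],[0,0,-0.5,0,0,0.03,10],[0,0,-0.5,0,0,-0.14,10],[0,0,-0.5,0,0,-0.2,10],[0,0,-0.5,0,0,-0.03,10],[0,0,-0.5,0,0,0,10]]

```text
time: 11.48
ee_pos: [0.4843, 0.1718, 0.1065]
ee_rot: [3.138, 0.001, 1.753]
contact_force: [-7.6, -3.2, 26.8]
gripper_width: 0.271
grip_force: 72.9
```

```bash
python3 - <<'E'
from h import *
c,P=cam("side"); Q=P.reshape(-1,3)*1000; Q=Q[(abs(Q[:,0]-484)<26)&(abs(Q[:,1]-171)<26)]
print(np.histogram(Q[:,2],bins=np.arange(86,104,1)))
print(np.sort(Q[:,2]%1000)[-5:], ctrl.state()["ft_torque"])
E
```

```text
(array([ 2,  6,  8,  3,  3, 17, 20, 19, 12, 15, 10,  3,  4,  1,  2,  3,  1]), array([ 86,  87,  88,  89,  90,  91,  92,  93,  94,  95,  96,  97,  98,
        99, 100, 101, 102, 103]))
[541.10088968 541.9841593  542.17138637 543.19285249 997.24428178] [-0.94322965  1.8008689   0.08782848]
```

>>> move_arm:
  deltas:
    - [[0.5,0.2,1.5,0,0,0,10],[0.5,0.2,1.5,0,0,0,60],[0.5,0.2,1.5,0,0,0,60],[0.5,0.2,1.5,0,0,0,60],[0.5,0.2,1.5,0,0,0,60],[0.5,0.2,30,0,0,0,60],[0.5,0.2,80,0,0,0,60],[0.5,-30,110,0,0,0,60],[0.5,-80,120,0,0,0,60],[0.5,-130,120,0,0,0,60],[0.5,-180,120,0,0,0,60],[0,-220,120,0,0,0,60]]

```text
time: 13.02
ee_pos: [0.4824, -0.051, 0.2238]
ee_rot: [3.141, 0.001, 1.749]
contact_force: [0.1, 0.7, 0.3]
gripper_width: 0.7
grip_force: 0.0
```

```bash
python3 - <<'E'
from h import *
print(ctrl.state()["ee_pos"],ctrl.state()["ee_rot"])
a=[]
for n,b in(("side",(300,110,380,190)),("top",(130,140,210,220))):
    c,P=cam(n); a.append(cv2.resize(c["pixels"][b[1]:b[3],b[0]:b[2]],(400,400),interpolation=3))
    Q=P.reshape(-1,3)*1000; Q=Q[(abs(Q[:,0]-484)<24)&(abs(Q[:,1]-171)<24)]
    for z in ((90,95),(95,101),(145,153)):
        S=Q[(Q[:,2]>z[0])&(Q[:,2]<z[1])]; print(n,z,len(S),np.median(S[:,2]),cv2.minAreaRect(S[:,:2].astype(np.float32)))
    p=P; m=((p[...,2]>.017)&(p[...,2]<.026)&(abs(p[...,0]-.487)<.09)&(abs(p[...,1]-.15)<.09)).astype(np.uint8)
    k,l,s,_=cv2.connectedComponentsWithStats(m); i=1+s[1:,4].argmax(); print("plate",cv2.minAreaRect((p[l==i][:,:2]*1000).astype(np.float32)))
cv2.imwrite("pics/c3.png",np.hstack(a))
E
```

```text
[ 0.48241505 -0.05096358  0.22384131] [3.14142264e+00 5.45151348e-04 1.74890965e+00]
side (90, 95) 82 92.84087329729957 ((486.60162353515625, 167.86204528808594), (45.151100158691406, 37.74296188354492), 34.70103454589844)
side (95, 101) 48 96.80331054309305 ((488.83416748046875, 165.8330841064453), (39.4822998046875, 26.390016555786133), 41.00642013549805)
side (145, 153) 103 148.57329324792101 ((484.8348388671875, 171.17050170898438), (25.669477462768555, 29.807096481323242), 9.170852661132812)
plate ((487.91845703125, 150.14654541015625), (62.702125549316406, 127.07184600830078), 9.047492027282715)
top (90, 95) 94 92.676687253342 ((479.1123046875, 167.8485565185547), (36.733978271484375, 45.103294372558594), 50.412818908691406)
top (95, 101) 31 97.76812162262149 ((478.5637512207031, 162.50347900390625), (24.014728546142578, 40.72340774536133), 70.20796966552734)
top (145, 153) 118 148.63686331248493 ((482.2143859863281, 170.92507934570312), (25.849700927734375, 27.16064453125), 10.847880363464355)
plate ((485.7718505859375, 149.8447265625), (62.66401290893555, 127.31046295166016), 10.18171215057373)
```

View pics/c3.png

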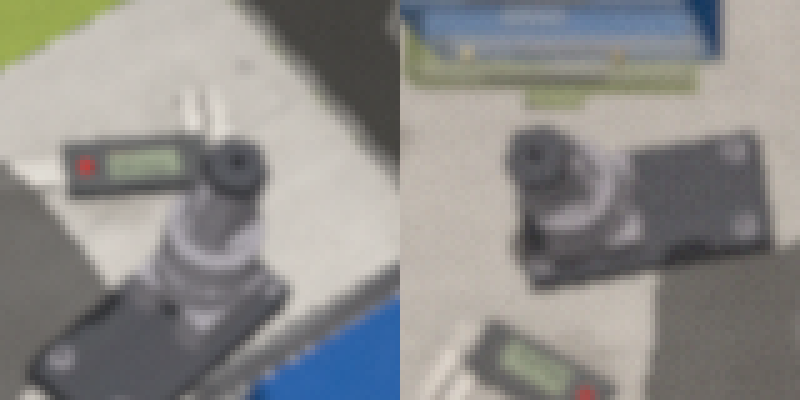

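The crops show the holder standing seated in the sleeve, the nut at (237,165) on the left and (537,158) on the right, and the collar on the face. The nut top measures 148.6 mm against 149 expected, so it is home. Next is the drift.

>>> move_arm:
  deltas:
    - [[-15,-30,0,0,0,-0.1,50],[-35,-75,0,0,0,-0.2,40],[-60,-120,-20,0,0,-0.3,35],[-80,-155,-60,0,0,-0.309,35],[-88,-169,-100,0,0,-0.309,35],[-88,-169,-120,0,0,-0.309,35],[-88,-169,-120,0,0,-0.309,35]]

```text
time: 14.0
ee_pos: [0.3939, -0.2166, 0.1027]
ee_rot: [-3.139, -0.001, 1.442]
contact_force: [-0.4, 0.7, 0.7]
gripper_width: 0.405
grip_force: 0.0
```

```bash
python3 - <<'E'
from h import *
print(ctrl.state()["ee_pos"],ctrl.state()["ee_rot"])
c,P=cam("wrist"); save(c,"w4"); W=P.reshape(-1,3)*1000
S=W[(abs(W[:,0]-395)<40)&(abs(W[:,1]+180)<110)&(W[:,2]>37)&(W[:,2]<46)]
print(len(S),cv2.minAreaRect(S[:,:2].astype(np.float32)),S.min(0),S.max(0))
E
```

```text
[ 0.39390313 -0.21660921  0.10269132] [-3.13888904e+00 -1.46220608e-03  1.44200511e+00]
2082 ((400.87091064453125, -178.51715087890625), (122.56031799316406, 7.870910167694092), 82.4712142944336) [ 389.07433939 -239.53857682   37.00653791] [ 411.73373768 -117.89695364   42.68780514]
```

View pics/w4.png

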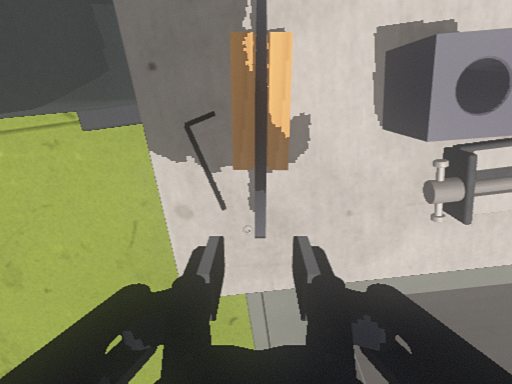

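The drift's tail is at pixel (260,235), centred between the fingers, and the hex key at left lies clear. Descending to grip.

>>> move_arm:
  deltas:
    - [[1.5,-2,-30,0,0,0,35],[1.5,-3,-65,0,0,0,35],[1.5,-3,-86,0,0,0,35],[1.5,-3,-88,0,0,0,35],[1.5,-3,-88,0,0,0,35],[1.5,-3,-88,0,0,0,0],[1.5,-3,-88,0,0,0,0],[1.5,-3,-88,0,0,0,0],[1.5,-3,-88,0,0,0,0],[1.5,-3,-88,0,0,0,0]]
  force: 90

```text
time: 15.3
ee_pos: [0.3964, -0.221, 0.0168]
ee_rot: [3.141, 0.001, 1.441]
contact_force: [-1.5, 0.4, 8.2]
gripper_width: 0.078
grip_force: 88.0
```

>>> move_arm:
  deltas:
    - [[0,0,25,0,0,0,0],[0,0,60,0,0,0,0],[0,0,95,0,0,0,0],[20,30,100,0,0,0.06,0],[40,65,100,0,0,0.12,0],[60,100,100,0,0,0.18,0],[80,130,100,0,0,0.24,0],[102,160,100,0,0,0.297,0],[122,185,100,0,0,0.297,0],[122,189,80,0,0,0.297,0],[122,189,50,0,0,0.297,0],[122,189,50,0,0,0.297,0]]

```text
time: 16.8
ee_pos: [0.5161, -0.0317, 0.0644]
ee_rot: [-3.137, -0.001, 1.739]
contact_force: [0.4, 0.1, -2.5]
gripper_width: 0.075
grip_force: 88.1
```

```bash
python3 - <<'E'
from h import *
print(ctrl.state()["ee_pos"],ctrl.state()["ee_rot"])
a=[]
for n,b in(("side",(270,130,390,250)),("top",(130,120,250,240))):
    c,P=cam(n); a.append(cv2.resize(c["pixels"][b[1]:b[3],b[0]:b[2]],(400,400),interpolation=3)); np.save(n+"5",P)
    Q=P.reshape(-1,3)*1000; Q=Q[(abs(Q[:,0]-505)<40)&(Q[:,1]>0)&(Q[:,1]<130)]
    S=Q[(Q[:,2]>58)&(Q[:,2]<100)]; print(n,len(S),S[:,1].max(),cv2.minAreaRect(S[:,:2].astype(np.float32)))
    print(np.round(S[np.argsort(-S[:,1])[:8]]).tolist())
cv2.imwrite("pics/c5.png",np.hstack(a))
E
```

```text
[ 0.51612672 -0.0317432   0.0644146 ] [-3.13722573e+00 -5.64341056e-04  1.73865552e+00]
side 201 129.88106710296987 ((519.3355712890625, 77.10936737060547), (57.00127029418945, 101.9571304321289), 3.9254586696624756)
[[544.0, 130.0, 80.0], [541.0, 129.0, 80.0], [543.0, 129.0, 85.0], [544.0, 128.0, 73.0], [544.0, 128.0, 62.0], [543.0, 127.0, 82.0], [544.0, 127.0, 79.0], [489.0, 126.0, 72.0]]
top 267 129.75402374875222 ((521.0717163085938, 64.55270385742188), (57.01505661010742, 125.65829467773438), 6.018888473510742)
[[540.0, 130.0, 74.0], [540.0, 129.0, 65.0], [543.0, 128.0, 82.0], [540.0, 128.0, 84.0], [540.0, 128.0, 58.0], [540.0, 127.0, 75.0], [540.0, 126.0, 67.0], [543.0, 126.0, 82.0]]
```

View pics/c5.png

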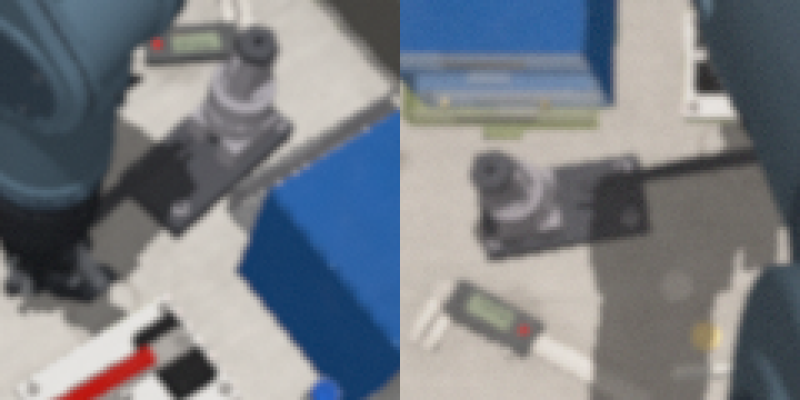

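```bash
python3 - <<'E'
from h import *
for n in("side","top"):
    Q=np.load(n+"5.npy").reshape(-1,3)*1000
    B=Q[(Q[:,0]>500)&(Q[:,0]<640)&(Q[:,1]>40)&(Q[:,1]<260)&(Q[:,2]>40)&(Q[:,2]<250)]
    print(n,"box",cv2.minAreaRect(B[B[:,0]>530][:,:2].astype(np.float32)),np.percentile(B[:,2],[5,50,95]),B[B[:,0].argsort()[:1]])
    for y0 in(60,80,100,120,140): 
        b=B[(abs(B[:,1]-y0)<10)]; print(y0,len(b),np.percentile(b[:,0],2) if len(b) else'')
    S=Q[(Q[:,0]>480)&(Q[:,0]<530)&(Q[:,1]>20)&(Q[:,1]<145)&(Q[:,2]>58)&(Q[:,2]<90)&(Q[:,2]<90)]
    for y in range(25,145,10):
        b=S[(abs(S[:,1]-y)<5)]
        if len(b):print("  drift",y,len(b),np.round(np.median(b[:,0]),1),np.round(b[:,2].max(),1))
E
```

```text
side box ((585.6558227539062, 150.10598754882812), (219.60577392578125, 108.55813598632812), 89.98455047607422) [ 50.43441548 130.99701586 134.82446763] [[500.02445559  50.37266004  87.77373697]]
60 30 500.17713409184427
80 7 500.1598773111383
100 0 
120 790 543.708063281021
140 336 543.2004437470262
  drift 25 6 509.2 86.4
  drift 35 13 507.0 89.5
  drift 45 20 505.6 89.7
  drift 55 22 503.3 89.6
  drift 65 20 501.1 89.0
  drift 75 19 499.5 87.5
  drift 85 19 497.3 84.5
  drift 95 14 496.0 82.8
  drift 105 15 493.2 79.7
  drift 115 13 491.8 77.9
  drift 125 6 489.9 74.4
top box ((585.0496215820312, 187.07034301757812), (145.7834014892578, 109.85987091064453), 89.98885345458984) [ 47.51186614 130.15812186 134.27438018] [[500.19568745 158.04643153  92.50683539]]
60 12 501.3878341975949
80 1 500.2952430941402
100 0 
120 506 539.9568335890549
140 427 539.7669967552865
  drift 25 12 502.4 89.9
  drift 35 12 501.0 89.6
  drift 45 15 499.2 89.1
  drift 55 16 498.3 89.5
  drift 65 21 496.8 89.6
  drift 75 19 494.9 87.5
  drift 85 19 493.5 86.5
  drift 95 15 491.7 83.2
  drift 105 15 490.5 82.4
  drift 115 13 489.2 79.0
  drift 125 6 487.1 76.8
```

The left crop shows the holder seated, with the drift's shadow across the plate. The right crop shows the drift running from (640,175) to (755,155), lined up with the slot but about 2.5 mm to −x. I shift it and lower it onto the plate.

>>> move_arm:
  deltas:
    - [[2.5,0,-15,0,0,0,0],[2.5,0,-30,0,0,0,0],[2.5,0,-40,0,0,0,0],[2.5,0,-42,0,0,0,0],[2.5,0,-42,0,0,0,0]]

```text
time: 17.52
ee_pos: [0.5206, -0.0316, 0.0237]
ee_rot: [-3.141, -0.0, 1.738]
contact_force: [0.7, 0.4, -2.0]
gripper_width: 0.072
grip_force: 88.2
```

>>> move_arm:
  deltas:
    - [[-1.9,0,-0.5,0,0,0,0],[-2.5,4,-1,0,0,0,0],[-4,12,-1.5,0,0,0,0],[-5.5,21,-1.5,0,0,0,0],[-6.9,29.6,-1.5,0,0,0,0],[-6.9,29.6,-1.5,0,0,0,0]]

```text
time: 18.27
ee_pos: [0.5136, -0.0008, 0.0223]
ee_rot: [3.142, -0.0, 1.74]
contact_force: [0.3, -0.1, -0.9]
gripper_width: 0.074
grip_force: 88.1
```

>>> move_arm:
  deltas:
    - [[-1,6,-0.5,0,0,0,0],[-2.4,14,-0.8,0,0,0,0],[-3.4,20,-0.8,0,0,0,0],[-3.7,22,-0.8,0,0,0,0],[-3.7,22,-0.8,0,0,0,0]]

```text
time: 18.9
ee_pos: [0.51, 0.02, 0.0215]
ee_rot: [-3.142, 0.0, 1.739]
contact_force: [0.4, 0.3, -1.9]
gripper_width: 0.073
grip_force: 88.2
```

>>> move_arm:
  deltas:
    - [[-0.7,4,0,0,0,0,0],[-1.3,8,0,0,0,0,0],[-2,12,0,0,0,0,0],[-2.7,16,0,0,0,0,0],[-3.1,18,0,0,0,0,0],[-3.1,18,0,0,0,0,0]]

```text
time: 19.65
ee_pos: [0.5074, 0.0331, 0.0216]
ee_rot: [-3.14, 0.005, 1.735]
contact_force: [1.8, -12.7, 0.4]
gripper_width: 0.077
grip_force: 88.4
```

>>> move_arm:
  deltas:
    - [[-0.7,4,0,0,0,0,0],[-1.3,8,0,0,0,0,0],[-2,12,0,0,0,0,0],[-2.7,16,0,0,0,0,0],[-3.4,20,0,0,0,0,0],[-3.4,20,0,0,0,0,0]]

```text
time: 20.4
ee_pos: [0.5042, 0.0501, 0.0215]
ee_rot: [-3.14, 0.008, 1.731]
contact_force: [2.6, -14.2, -1.3]
gripper_width: 0.073
grip_force: 88.3
```

>>> move_arm:
  deltas:
    - [[-0.7,4,0,0,0,0,0],[-1.3,8,0,0,0,0,0],[-1.9,11,0,0,0,0,0],[-2.4,14,0,0,0,0,0],[-2.4,14,0,0,0,0,0]]

```text
time: 21.02
ee_pos: [0.5009, 0.0728, 0.0214]
ee_rot: [-3.142, -0.001, 1.739]
contact_force: [-1.4, -1.3, -3.1]
gripper_width: 0.073
grip_force: 87.9
```

```bash
python3 - <<'E'
from h import *
print(ctrl.state()["ee_pos"],ctrl.state()["contact_force"])
for n in("side","top"):
    c,P=cam(n); Q=P.reshape(-1,3)*1000; Q=Q[(abs(Q[:,0]-484)<24)&(abs(Q[:,1]-171)<24)]
    S=Q[(Q[:,2]>147)&(Q[:,2]<170)]; print(n,len(S),np.median(S[:,2]),cv2.minAreaRect(S[:,:2].astype(np.float32)))
E
```

```text
[0.50090186 0.07275618 0.02143105] [-1.42561363 -1.25707709 -3.13241134]
side 102 157.00283532954444 ((487.79827880859375, 172.75787353515625), (20.481815338134766, 29.601314544677734), 26.320335388183594)
top 0 nan ((0.0, 0.0), (0.0, 0.0), 0.0)
  return _methods._mean(a, axis=axis, dtype=dtype,
  ret = ret.dtype.type(ret / rcount)
```

>>> move_arm:
  deltas:
    - [[0,0,-0.4,0,0,0,0],[0,0,-0.4,0,0,0,0],[0,0,-0.4,0,0,0,30],[0,0,-0.4,0,0,0,30],[0,0,-0.4,0,0,0,30],[0,0,-0.4,0,0,0,30],[0,-2,20,0,0,0,30],[0,-6,60,0,0,0,30],[0,-30,100,0,0,0,30],[0,-80,140,0,0,0,30],[0,-130,150,0,0,0,30],[0,-170,150,0,0,0,30]]

```text
time: 22.62
ee_pos: [0.5017, -0.1007, 0.1729]
ee_rot: [3.139, 0.002, 1.737]
contact_force: [0.5, -0.4, -0.0]
gripper_width: 0.351
grip_force: 0.0
```

```bash
python3 - <<'E'
from h import *
print(ctrl.state()["ee_pos"],ctrl.state()["contact_force"])
a=[]
for n,b in(("side",(270,100,390,220)),("top",(130,120,250,240))):
    c,P=cam(n); a.append(cv2.resize(c["pixels"][b[1]:b[3],b[0]:b[2]],(400,400),interpolation=3))
    Q=P.reshape(-1,3)*1000; Q=Q[(abs(Q[:,0]-484)<24)&(abs(Q[:,1]-171)<24)]
    S=Q[(Q[:,2]>152)&(Q[:,2]<170)]; print(n,len(S),np.median(S[:,2]),cv2.minAreaRect(S[:,:2].astype(np.float32)))
cv2.imwrite("pics/c6.png",np.hstack(a))
E
```

```text
[ 0.50165953 -0.1006506   0.17288807] [ 0.54909554 -0.37763926 -0.0192063 ]
side 112 157.23881155503557 ((483.3416442871094, 170.39324951171875), (26.452850341796875, 27.5147762298584), 76.49935913085938)
top 124 157.22080694371795 ((482.36322021484375, 169.70338439941406), (28.807218551635742, 25.4970703125), 39.852745056152344)
```

View pics/c6.png

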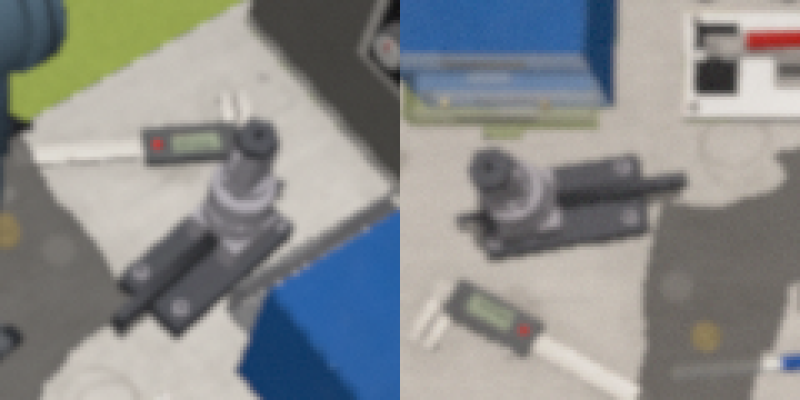

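The drift runs through the slot with its tail at (120,320) on the left and its nose showing past the sleeve at (465,222) on the right. The holder stands upright and about 8.5 mm raised, and the arm is clear.

```bash
python3 -c "
from station import ctrl; print(ctrl.finish_job())"
```

```text
the job is handed in; nothing more can be done
None
```

I seated the holder home in the sleeve and released it, then drove the drift in until it wedged the holder about 8.5 mm clear; the holder stands loose on the drift, the arm is clear, and the job is handed in at about 23 s (no verdict came back).

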